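# Clamp a hub blank in a drilling fixture with a swing arm and screw knob

## Robot

A 6-joint arm with a two-finger parallel gripper is mounted at the origin on the work surface. World frame = base frame: x ahead of the robot, y to its left, z up, the work surface at z = 0. Lengths are in mm, angles in rad, forces in N, time in s.
With the tool pointing down it reaches from about 275 to 750 mm from the base axis. Payload 10.2 kg.
Tool frame: the origin (TCP) lies at the very end of the fingers, on their centre line; the grasp point (between the pads) lies ctrl.grip_depth behind it (ctrl.grip_depth is the distance from the TCP to the grasp point, in mm); z points along the fingers, y is the direction in which the jaws open and shut (so a half turn about z gives the same grasp; the last joint's range is limited). The gripper opens to 85 mm and grips with 20 to 120 N. Pads are 22 mm wide; open, the fingers measure 114 mm over their backs; the gripper's body (76 mm by 85 mm) begins 54 mm behind the grasp point. The pads swing forward as they close: fully open they stand 13 mm farther back than shut.
Start: joints at [-1.54, 0.313, 1.498, -0, 1.331, -0.223], TCP at [131.806, -508.191, 231.294] pointing down, gripper open.
Joint ranges: [-2.94, 2.94], [-0.97, 2.17], [0.19, 2.56], [-1.23, 4.37], [0.02, 3.11], [-2.88, 2.88]. Speed limits (rad/s): [2.39, 2.39, 3.01, 3.14, 3.14, 3.14].

## Interface

Orientations are given as a unit quaternion [w, x, y, z].
In Python, from rig import telemetry, eyes, ctrl, nets gives the robot as it stands. The module is installed in compiled form; this text tells all that it offers.
- The arm moves only by the tool drive_tool, never from a script. Its argument "series" is text: rows parted by semicolons, each of 7 numbers parted by spaces: the shift along the tool's x, y, z normalised to -1 to 1, where 1 is 0.12 m, then the turn, a rotation vector about the tool's x, y, z normalised to -1 to 1, where 1 is 0.5 rad, then the opening, from 0 (shut) to 1 (fully open). In form: tx ty tz wx wy wz hand; .... A call has 1 to 20 rows; each row is the pose to reach, as a shift and turn from the pose measured when the call began, along the tool's axes at that moment; what a row does not reach only later rows make up. A row lasts 1/10 s, in which the tool goes at most 50 mm and 8.59 degrees, less where a joint would pass 70% of its speed; a pose out of reach is approached as far as the arm can. A call with a number of a shift or a turn outside -1 to 1 is refused whole. A call with a gripper value outside its range is refused whole. The fingers move at their own pace and stop on an object; "newtons" is the grip in N (left out, the last holds). Time passes only in rows, so rows that repeat a pose let the fingers close. It gives the time, the measured TCP pose, the force and the opening at its end, in the units of the state.
- telemetry.sense(): the state, without advancing time (a new reading comes with each control period).
- eyes.capture(name): name is "side" or "top" or "wrist"; returns a dict with "frame" (384x512x3 uint8, red, green, blue), "fx", "fy", "cx", "cy" (pixels), "view" (4x4, takes a point from world to camera coordinates). Camera axes: x right, y up, looking along -z (the intrinsics and any distortion apply to the point x, -y, -z); pixel columns grow to the right and rows downward; lengths in mm; the calibration is good to about 2 mm. A picture is of the moment at which its call begins. There is no depth.
- ctrl.finish_job(): hands the job in, once; it reports no verdict.
Trained networks look in a picture, given as the dict that the camera call returned (one of the last four; its "shot" number tells which), for a name from the list of things; names that differ only in an ending like _2 or _b are one class to them, and where a whole thing is asked for, a point or a joint stands for the part that bears it (a point fixed in the world has none). Each returns a list of dicts, best first, with "confidence" (0 to 1); they miss things now and then, are a little off and sometimes report something else, mostly with a low value. They report only what shows in the picture. A call takes as long as a camera call. They do not tell look-alikes from the thing itself.
- nets.spot_in(name, picture): "rect" ([left, top, right, bottom] in pixels, round what is visible of it).
The state is a dict: "time_s": time; "joints": joint angles; "dq": joint speeds; "tau": joint torques, N m; "eef_pos": TCP position; "ee_rot": TCP orientation; "force": force on the tool from outside, world axes, zero at the start; "wrist_torque": the same for the moment, N m; "grip_width": opening from 0.0 (shut) to 1.0 (fully open).
Only numpy, scipy, OpenCV 4.12 (cv2) and the standard library are available. Lean on these libraries where they do the work, as an engineer would, in place of code of your own. Each camera call takes 0.05 s, during which the arm holds its last target. There are 200 camera calls.

## Task

Get the loose aluminium hub blank ready for drilling: slide it along the fixture plate, without lifting or tipping it, until it sits fully home against both faces of the V locator, then swing the clamp arm over it as far as its stop. Then screw the black knurled knob clockwise, regripping it as often as needed for about a turn and a half in all, until its hub is right down on the arm and the sprung foot holds the blank. Leave the blank home, the arm closed and everything else on the bench where it is.

Things in the scene. Friction and masses are not known exactly. Their poses are not given: they have to be found in the camera images.
- fixture: Steel drilling fixture fixed to the bench, a plate 200 (x) x 290 (y) x 20 mm; origin at the centre of the plate's underside, z up. A dark steel V locator (two 68 mm long, 18 mm thick faces, 26 mm high above the plate, 90 degrees between them) stands at the +y end and opens towards -y, so the blank is pushed along the fixture's +y. The clamp pillar stands at the -x side (x -70, y +50 mm), with a stop lug (18 x 14 mm, 46 mm high above the plate, centre at x -41, y +19 mm).
- home (a point): Point on the plate's top face (20 mm above the bench; fixture x +25, y +50 mm) where the centre of the blank's underside lies when the blank touches both V faces. The closed arm holds its knob and foot exactly above this point.
- hub_blank: The blank to be clamped: loose turned aluminium hub, about 0.5 kg: round flange 90 mm in diameter and 18 mm thick, on it a coaxial boss 60 mm in diameter, 45 mm tall in all, with a dark bore at the top but no bolt holes in its flange. Origin at the centre of its underside, z up along its axis. It starts standing on the plate, 65 to 95 mm before home (towards the fixture's -y) and up to 20 mm to the side. Friction coefficient on steel about 0.6.
- pivot_axis (a point): Point on the vertical pivot axis of the clamp arm, at mid-thickness of the arm (100 mm above the bench). The dark cast arm is a horizontal bar 30 mm wide and 24 mm thick (88 to 112 mm above the bench; a plain round end 24 mm in radius about the pivot), with its spindle and knob 95 mm from this axis.
- swing_arm (a joint): Angle of the clamp arm in rad: grows clockwise seen from above; 1.60 = closed, against its stop, pointing along the fixture's +x with the foot above home; smaller values = open, at 0 the arm points about along the fixture's +y (direction angle in the fixture frame = 1.60 minus the value). It starts at 0 to 0.4. Stiff pivot: about 0.2 N m (2 N at the knob) moves it, and it stays where it is left.
- clamp_knob (a joint): Turn of the knob in rad: grows clockwise seen from above (tightening); 0 = screwed right out, 10.0 = screwed right down, hub on the arm, a hard stop. It starts at 0 to 0.6, so 1.5 to 1.6 turns remain. 5 mm of thread pitch: the knob and foot go down 0.80 mm per rad. Turning takes about 0.07 N m all the way; it stays where it is left.
- knob_top (a point): Centre of the knob's top face, on the screw axis. Black knurled round knob 52 mm in diameter and 26 mm tall, with an orange mark on top; below it a steel hub 30 mm in diameter, 9 mm tall (the knob's whole height is 35 mm). This top is about 157 mm above the bench when screwed right out and 149 mm when right down; then the hub sits on the arm's end boss, 114 mm above the bench.
- foot: Sprung clamping foot under the arm end, a round pad 32 mm in diameter; origin at the centre of its underside. At the start it hangs 4 to 5 mm higher than the blank's top, so it swings over it freely; it meets the blank at about 6.2 rad of the knob, and its spring presses with about 15 N when the knob is right down.
- spanner: Steel spanner 190 mm long lying on the bench beyond the fixture; origin under its middle. Leave alone.
- chip_brush: Wooden-handled brush 220 mm long lying on the bench on the right; origin under its middle. Leave alone.
- parallel_block: Ground steel block 75 x 50 x 25 mm on the bench on the left; origin under its centre. Leave alone.
- caliper: Caliper 220 mm long lying flat on the bench on the left; origin under its beam's middle. Leave alone.
- hub_done: Finished hub (bolt holes in its flange), otherwise like the blank, standing on the bench to the right of the fixture; 90 mm in diameter, 45 mm tall, origin under its centre. Leave alone. (Two more, fixed, lie in a red tray at the back.)
Mind the look-alikes: they are no part of the job. What is shaped like the hub_blank but brown or turquoise is not meant.

How it is judged:
By the outcome, as a careful person would: the job done as asked, in the order asked, and still so for the second after the job is handed in, with the robot touching nothing.
It also fails if it takes over 72 s, if anything falls off the work surface, if the arm or the gripper's body presses on something with over 40 N, if the wrist force passes 120 N, or if a joint passes its speed limit or range.

## Working session

There is one attempt and no reset: what is moved stays moved. The work goes in short steps, Python scripts to look and compute and a tool call to move; the robot and the scene stay as the last step left them, time stands still between calls to the robot, and variables do not carry over. Pictures are saved under pics/ and viewed, about 8 in all and at most 12, crops included, and the job is handed in when it is done.

Besides the shell and the picture viewer there is one more tool, called after ">>>" as name(argument=value, ...), one argument or row to a line, values as JSON. drive_tool: Moves the arm, as the interface text tells. Scaled input: -1 to 1 covers 0.12 m each way for a shift and 0.5 rad each way for a turn. Its arguments: {"type":"object","properties":{"series":{"type":"string"},"newtons":{"type":"number"}},"required":["series"]}

```bash
mkdir -p pics; cat > h.py <<'E'
import numpy as np, cv2
from rig import telemetry, eyes, ctrl, nets
def save(p,name,crop=None,scale=1):
    f=p["frame"][:,:,::-1]
    if crop: f=f[crop[1]:crop[3],crop[0]:crop[2]]
    if scale!=1: f=cv2.resize(f,None,fx=scale,fy=scale,interpolation=cv2.INTER_CUBIC)
    cv2.imwrite("pics/"+name,f)
def ray(p,u,v):
    V=np.array(p["view"]);R=V[:3,:3];c=-R.T@V[:3,3]
    d=np.array([(u-p["cx"])/p["fx"],-(v-p["cy"])/p["fy"],-1.0])
    return c,R.T@d
def atz(p,u,v,z):
    c,d=ray(p,u,v);return c+d*(z-c[2])/d[2]
def proj(p,X):
    V=np.array(p["view"]);q=V[:3,:3]@np.array(X,float)+V[:3,3]
    return p["cx"]+p["fx"]*q[0]/-q[2],p["cy"]+p["fy"]*q[1]/q[2]
E
python3 - <<'E'
from h import *
print(telemetry.sense(), ctrl.grip_depth)
a=eyes.capture("top");b=eyes.capture("side")
print({k:v for k,v in a.items() if k!="frame"})
for n,p in(("top",a),("side",b)):
    save(p,n+"0.png")
    for o in("fixture","hub_blank","swing_arm","clamp_knob","foot","hub_done","knob_top"):
        print(n,o,[(np.round(r["rect"]).tolist(),round(r["confidence"],2)) for r in nets.spot_in(o,p)][:4])
im=np.hstack([a["frame"],b["frame"]])
E
```

```text
{'time_s': 0.0, 'joints': array([-1.54040836e+00,  3.13469931e-01,  1.49843849e+00, -1.02896259e-05,
        1.33101561e+00, -2.23400170e-01]), 'dq': array([-0.00039917,  0.00099378, -0.00101263, -0.0016584 ,  0.00076765,
       -0.00167818]), 'tau': array([-3.29844806e-05, -4.12260747e+01, -2.59746766e+01, -2.45810934e-04,
        4.17982505e-03, -2.35866725e-05]), 'eef_pos': array([ 131.7905459 , -507.91915322,  230.72435457]), 'ee_rot': array([-6.63073409e-04,  9.91959371e-01,  1.26554984e-01,  5.91698663e-05]), 'force': array([-0.25521641, -0.1054093 , -0.33558414]), 'wrist_torque': array([-0.00187792, -0.0154605 ,  0.02670809]), 'grip_width': 1.0021406041741991} 18.700000000000003
{'fx': 363.14924636666063, 'fy': 363.14924636666063, 'cx': 261.00860920192275, 'cy': 185.29085557870246, 'view': array([[-2.01773856e-02, -9.99756964e-01, -8.88182259e-03,
        -2.14137973e+01],
       [ 9.82047565e-01, -2.14848801e-02,  1.87405923e-01,
        -6.14031486e+02],
       [-1.87551201e-01, -4.94101069e-03,  9.82242401e-01,
        -1.09655253e+03],
       [ 0.00000000e+00,  0.00000000e
[... 202 characters left out ...]
([283.0, 181.0, 311.0, 207.0], 0.58)]
top swing_arm [([230.0, 206.0, 281.0, 223.0], 0.56)]
top clamp_knob [([232.0, 206.0, 251.0, 222.0], 0.77)]
top foot [([94.0, 220.0, 165.0, 244.0], 0.3)]
top hub_done [([372.0, 183.0, 399.0, 214.0], 0.75)]
top knob_top [([230.0, 205.0, 249.0, 224.0], 0.67), ([246.0, 133.0, 298.0, 141.0], 0.64)]
side fixture [([227.0, 191.0, 315.0, 249.0], 0.8)]
side hub_blank [([301.0, 236.0, 333.0, 255.0], 0.87), ([250.0, 199.0, 268.0, 215.0], 0.6)]
side swing_arm [([255.0, 198.0, 290.0, 233.0], 0.72)]
side clamp_knob [([249.0, 198.0, 269.0, 214.0], 0.7)]
side foot []
side hub_done [([257.0, 197.0, 291.0, 232.0], 0.64)]
side knob_top [([249.0, 196.0, 270.0, 216.0], 0.6)]
```

```bash
python3 - <<'E'
import cv2,numpy as np
a=cv2.imread("pics/top0.png")[120:300,210:410];b=cv2.imread("pics/side0.png")[150:300,180:380]
a=cv2.resize(a,None,fx=3.3,fy=3.3,interpolation=cv2.INTER_CUBIC)
cv2.imwrite("pics/topc.png",a)
cv2.imwrite("pics/sidec.png",cv2.resize(b,None,fx=3.5,fy=3.5,interpolation=cv2.INTER_CUBIC))
E
```

```text
(no output)
```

View pics/topc.png

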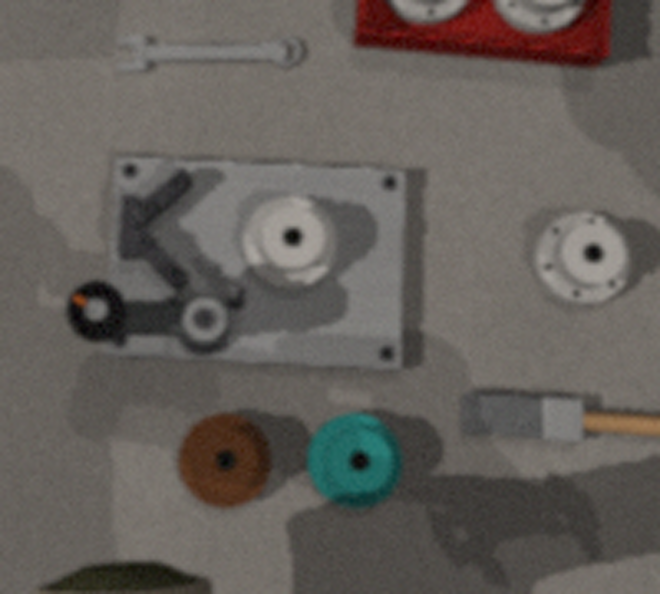

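View pics/sidec.png

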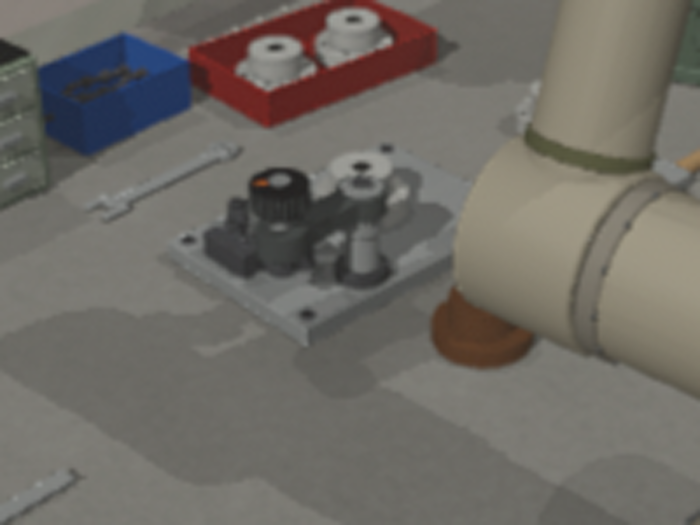

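Top crop: V locator at left (~(140,225)), knob at (97,308), pivot at (205,318). The only grey blank without bolt holes is on the plate at (292,236). The look-alikes are hub_done at (590,255), which has bolt holes, the brown one at (225,460), the turquoise one at (355,460), and two in the tray. So fixture +y is image left (world +y) and the arm is open.

```bash
python3 - <<'E'
from h import *
from scipy.optimize import least_squares
p=eyes.capture("top");w=eyes.capture("wrist")
f=lambda u,v:(210+u/3.3,120+v/3.3)
def P(u,v,z): return atz(p,*f(u,v),z)
for n,a in dict(TL=(117,157,20),TR=(405,170,20),BR=(402,368,20),h1=(130,170,20),h2=(390,182,20),h3=(387,353,20),blanktop=(292,236,65),knob=(97,308,156),piv=(205,318,114),done=(592,254,45),brown=(226,460,45),turq=(360,460,45)).items(): print(n,P(*a).round(1))
obs=[((100,145),(117,157)),((100,-145),(405,170)),((-100,-145),(402,368))]
def r(x):
    c,s=np.cos(x[2]),np.sin(x[2])
    return np.concatenate([np.array([x[0]+c*a-s*b,x[1]+s*a+c*b])-P(*uv,20)[:2] for (a,b),uv in obs])
s=least_squares(r,[500,-50,0]);print(s.x,s.fun.round(1))
V=np.array(w["view"]);print("wristcam pos",(-V[:3,:3].T@V[:3,3]).round(1),"dir",(-V[2,:3]).round(3),"x",V[0,:3].round(3),w["fx"])
E
```

```text
TL [681.6  16.3  20. ]
TR [ 661.8 -271.9   20. ]
BR [ 465.1 -257.8   20. ]
h1 [668.    3.4  20. ]
h2 [ 649.9 -256.3   20. ]
h3 [ 479.9 -244.    20. ]
blanktop [ 589.6 -151.8   65. ]
knob [514.3  28.7 156. ]
piv [508.  -65.7 114. ]
done [ 569.1 -442.4   45. ]
brown [381.4 -83.6  45. ]
turq [ 378.9 -209.    45. ]
[ 5.72845504e+02 -1.20685744e+02 -6.73453293e-02] [ 0.7  1.   1.  -0.1 -1.8 -0.8]
wristcam pos [ 200.5 -489.8  373.1] dir [-0.273 -0.07  -0.96 ] x [ 0.252 -0.968 -0.001] 289.2147886703223
```

```bash
cat >> h.py <<'E'
def state():
    s=telemetry.sense();w,x,y,z=s["ee_rot"];psi=np.arctan2(2*(x*y+w*z),1-2*(y*y+z*z))
    return np.array(s["eef_pos"]),psi,s
def plan(pos,psi,tgt,tpsi,n):
    "print n equal calls from pos/psi (tool-x yaw) to tgt/tpsi; tool pointing down"
    d=(np.array(tgt)-pos)/n;dp=(tpsi-psi)/n
    for k in range(n):
        a=psi+k*dp
        print(np.round([(np.cos(a)*d[0]+np.sin(a)*d[1])/120,(np.sin(a)*d[0]-np.cos(a)*d[1])/120,-d[2]/120,0,0,-dp/.5],3))
FX=np.array([572.8,-120.7]);FA=-0.067
def fix(x,y): c,s=np.cos(FA),np.sin(FA);return FX+[c*x-s*y,s*x+c*y]
E
python3 - <<'E'
from h import *
p,a,s=state();print(p,a)
plan(p,a,[580,-219,232],np.pi/2-.067,5)
E
```

```text
[ 131.82094276 -508.18960784  231.30715638] 0.2538229421920524
[ 0.844 -0.279 -0.001  0.     0.    -0.5  ]
[ 0.887 -0.061 -0.001  0.     0.    -0.5  ]
[ 0.874  0.16  -0.001  0.     0.    -0.5  ]
[ 0.808  0.371 -0.001  0.     0.    -0.5  ]
[ 0.691  0.56  -0.001  0.     0.    -0.5  ]
```

>>> drive_tool(
  series="0.84 -0.28 0 0 0 -0.5 1;0.84 -0.28 0 0 0 -0.5 1;0.84 -0.28 0 0 0 -0.5 1;0.84 -0.28 0 0 0 -0.5 1",
)

```text
time_s: 1.3
eef_pos: [221.8, -449.9, 231.5]
ee_rot: [0.0, 0.968, 0.25, -0.0]
force: [-0.7, -1.0, 0.2]
grip_width: 1.0
```

>>> drive_tool(
  series="0.89 -0.06 0 0 0 -0.5 1;0.89 -0.06 0 0 0 -0.5 1;0.89 -0.06 0 0 0 -0.5 1",
)

```text
time_s: 1.6
eef_pos: [313.8, -390.5, 231.6]
ee_rot: [0.0, 0.929, 0.371, 0.0]
force: [0.4, -0.5, -0.6]
grip_width: 1.0
```

>>> drive_tool(
  series="0.87 0.16 0 0 0 -0.5 0.6;0.87 0.16 0 0 0 -0.5 0.6;0.87 0.16 0 0 0 -0.5 0.6",
)

```text
time_s: 1.9
eef_pos: [404.8, -331.3, 231.5]
ee_rot: [0.0, 0.874, 0.485, 0.001]
force: [-0.1, -0.0, -0.3]
grip_width: 0.602
```

>>> drive_tool(
  series="0.81 0.37 0 0 0 -0.5 0.6;0.81 0.37 0 0 0 -0.5 0.6;0.81 0.37 0 0 0 -0.5 0.6",
)

```text
time_s: 2.2
eef_pos: [495.8, -271.4, 231.2]
ee_rot: [0.0, 0.806, 0.592, 0.001]
force: [-0.2, -0.7, -0.8]
grip_width: 0.607
```

>>> drive_tool(
  series="0.69 0.56 0 0 0 -0.5 0.6;0.69 0.56 0 0 0 -0.5 0.6;0.69 0.56 0 0 0 -0.5 0.6;0.69 0.56 0 0 0 -0.5 0.6",
)

```text
time_s: 2.6
eef_pos: [584.6, -213.4, 230.6]
ee_rot: [0.0, 0.727, 0.687, 0.0]
force: [0.5, -0.1, 0.0]
grip_width: 0.596
```

```bash
python3 - <<'E'
from h import *
w=eyes.capture("wrist");save(w,"w1.png",None,1.5)
p,a,s=state();print(p,a,s["time_s"],s["joints"].round(3),s["grip_width"])
for n in("hub_blank","clamp_knob","swing_arm"): print(n,[(np.round(r["rect"]).tolist(),round(r["confidence"],2)) for r in nets.spot_in(n,w)][:3])
print("home px",proj(w,[*fix(25,50),20]),"blank",proj(w,[589.6,-151.8,65]),"corners",[np.round(proj(w,[*fix(x,y),20])) for x in(-100,100) for y in(-145,145)])
E
```

```text
[ 583.8859653  -214.07550356  230.85711521] 1.5136690069757381 2.65 [-0.54   0.532  1.177  0.     1.432 -0.483] 0.6013227760337447
hub_blank [([56.0, 126.0, 138.0, 199.0], 0.73), ([222.0, 67.0, 298.0, 150.0], 0.66), ([411.0, 1.0, 445.0, 120.0], 0.66)]
clamp_knob []
swing_arm [([120.0, 0.0, 188.0, 44.0], 0.61)]
home px (np.float64(265.1312037352437), np.float64(36.37665452473544)) blank (np.float64(258.8229712483832), np.float64(112.5518176523672)) corners [array([165., 202.]), array([143., -70.]), array([320., 204.]), array([341., -67.])]
```

View pics/w1.png

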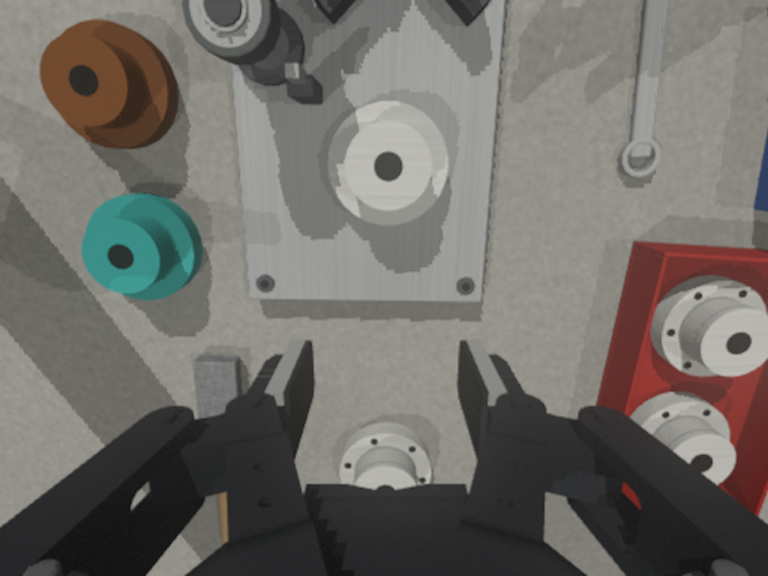

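>>> drive_tool(
  series="-0.03 -0.02 0.4 0 0 0 0.6;-0.03 -0.02 0.8 0 0 0 0.6;-0.03 -0.02 0.95 0 0 0 0.6;-0.03 -0.02 0.95 0 0 0 0.6",
)

```text
time_s: 3.2
eef_pos: [579.1, -218.1, 115.0]
ee_rot: [-0.002, 0.728, 0.686, -0.0]
force: [-0.7, -1.0, 0.5]
grip_width: 0.601
```

>>> drive_tool(
  series="0 0 0.3 0 0 0 0.6;0 0 0.5 0 0 0 0.6;0 0 0.68 0 0 0 0.6;0 0 0.68 0 0 0 0.6",
)

```text
time_s: 3.6
eef_pos: [577.9, -218.3, 32.6]
ee_rot: [-0.003, 0.728, 0.685, -0.001]
force: [-0.8, -0.1, 0.8]
grip_width: 0.605
```

```bash
python3 - <<'E'
from h import *
p,a,s=state();print(p,a,s["time_s"],s["joints"].round(3),s["force"])
bl=np.array([589.6,-151.8]);h=fix(25,50);u=(h-bl)/np.linalg.norm(h-bl);print(h,u)
print("start should be",bl-u*62,"end",h-u*48.4)
plan(p,a,[*(h-u*48.4-u*5),25],np.pi/2-.067,1)
E
```

```text
[ 577.87599305 -218.25416521   32.64882078] 1.5099008591285186 3.6 [-0.551  0.724  1.4    0.     1.024 -0.49 ] [-0.79456017 -0.05790933  0.84000556]
[601.09140269 -72.48593013] [0.14338764 0.9896666 ]
start should be [ 580.70996619 -213.15932936] end [ 594.15144082 -120.38579369]
[0.781 0.082 0.064 0.    0.    0.012]
```

>>> drive_tool(
  series="0 0.01 0.07 0 0 0 0.6;0.02 0.01 0.07 0 0 0.01 0.6;0.1 0.02 0.07 0 0 0.01 0.6;0.2 0.03 0.07 0 0 0.01 0.6;0.3 0.04 0.07 0 0 0.01 0.6;0.4 0.05 0.07 0 0 0.01 0.6;0.5 0.06 0.07 0 0 0.01 0.6;0.6 0.07 0.07 0 0 0.01 0.6;0.68 0.08 0.07 0 0 0.01 0.6;0.73 0.08 0.07 0 0 0.01 0.6;0.73 0.08 0.07 0 0 0.01 0.6",
)

```text
time_s: 4.7
eef_pos: [593.0, -130.2, 24.7]
ee_rot: [-0.003, 0.73, 0.684, -0.0]
force: [0.4, -1.0, -0.1]
grip_width: 0.601
```

```bash
python3 - <<'E'
from h import *
w=eyes.capture("wrist");save(w,"w2.png",None,1.5);t=eyes.capture("top")
p,a,s=state();print(p,a,s["time_s"],s["force"])
print("home bore px",proj(w,[*fix(25,50),65]),proj(t,[*fix(25,50),65]))
for q in(w,t): print([(np.round(r["rect"]).tolist(),round(r["confidence"],2)) for r in nets.spot_in("hub_blank",q)][:4])
E
```

```text
[ 592.55285211 -130.66729634   24.20710631] 1.5050328020251098 4.8 [-0.08074322 -0.25979718 -0.29533659]
home bore px (np.float64(270.2630961674169), np.float64(142.9204059245272)) (np.float64(273.1704394997244), np.float64(188.4598221248364))
[([0.0, 304.0, 27.0, 349.0], 0.92), ([158.0, 49.0, 358.0, 248.0], 0.62)]
[([303.0, 246.0, 335.0, 272.0], 0.88)]
```

View pics/w2.png

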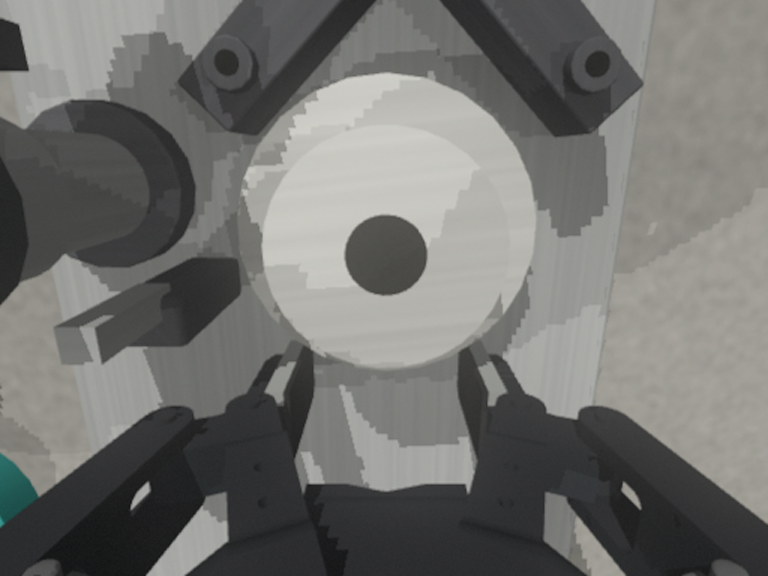

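Wrist view: the bore is at (386,255) and should be at (405,214) when home, so about 9 mm forward and 4.5 mm to the right remain. The fingers cradle the flange.

>>> drive_tool(
  series="0.02 0.01 0 0 0 0 0.6;0.04 0.02 0 0 0 0 0.6;0.05 0.03 0 0 0 0 0.6;0.06 0.037 0 0 0 0 0.6;0.07 0.037 0 0 0 0 0.6;0.075 0.037 0 0 0 0 0.6",
)

```text
time_s: 5.5
eef_pos: [597.5, -122.2, 23.9]
ee_rot: [-0.004, 0.73, 0.683, -0.001]
force: [0.5, -2.5, -1.1]
grip_width: 0.596
```

```bash
cat > chk.py <<'E'
from h import *
w=eyes.capture("wrist")
p,a,s=state();print(p,a,s["time_s"],s["force"].round(1))
print("home bore px",np.round(proj(w,[*fix(25,50),65]),1))
g=cv2.cvtColor(w["frame"],cv2.COLOR_RGB2GRAY)[90:230,190:340]
m=cv2.morphologyEx((g<90).astype(np.uint8),cv2.MORPH_OPEN,np.ones((5,5)))
n,l,st,c=cv2.connectedComponentsWithStats(m)
print([(c[i]+[190,90],st[i,2:]) for i in range(1,n) if 300<st[i,4]<4000])
E
python3 chk.py
```

```text
[ 597.46993566 -122.11153907   23.9668782 ] 1.504687508131292 5.55 [-1.4 -2.3 -1.4]
home bore px [258.7 166.5]
[(array([255.95390872, 170.88974243]), array([  53,   53, 2213], dtype=int32))]
```

>>> drive_tool(
  series="0.007 0.005 0 0 0 0 0.6;0.014 0.008 0 0 0 0 0.6;0.02 0.01 0 0 0 0 0.6;0.02 0.01 0 0 0 0 0.6",
)

```text
time_s: 5.95
eef_pos: [598.9, -119.7, 23.9]
ee_rot: [-0.004, 0.73, 0.683, -0.001]
force: [-1.2, -2.4, -0.5]
grip_width: 0.603
```

```bash
python3 chk.py
```

```text
[ 598.86165953 -119.67063116   23.9372754 ] 1.5047271359315684 6.0 [-0.8 -1.4 -0.4]
home bore px [255.3 173.6]
[(array([255.67690917, 170.63081789]), array([  54,   52, 2213], dtype=int32))]
```

>>> drive_tool(
  series="0.007 0 0 0 0 0 0.6;0.013 0 0 0 0 0 0.6;0.017 0 0 0 0 0 0.6;0.017 0 0 0 0 0 0.6",
)

```text
time_s: 6.4
eef_pos: [599.2, -117.9, 24.0]
ee_rot: [-0.004, 0.73, 0.683, -0.001]
force: [0.8, -4.8, -2.4]
grip_width: 0.602
```

>>> drive_tool(
  series="0.006 0 0 0 0 0 0.6;0.012 0 0 0 0 0 0.6;0.012 0 0 0 0 0 0.6",
)

```text
time_s: 6.7
eef_pos: [599.7, -117.5, 24.3]
ee_rot: [-0.003, 0.73, 0.683, -0.001]
force: [0.5, -7.7, -1.3]
grip_width: 0.601
```

```bash
python3 chk.py
```

```text
[ 599.6486106  -117.46533009   24.21730717] 1.5048011363450131 6.75 [ 0.3 -8.5 -2.2]
home bore px [253.7 179.7]
[(array([255.55167724, 171.54351768]), array([  54,   52, 2206], dtype=int32))]
```

>>> drive_tool(
  series="0.007 0 0 0 0 0 0.6;0.013 0 0 0 0 0 0.6;0.013 0 0 0 0 0 0.6",
)

```text
time_s: 7.05
eef_pos: [600.1, -117.2, 24.5]
ee_rot: [-0.001, 0.73, 0.683, -0.001]
force: [1.0, -10.5, -1.4]
grip_width: 0.598
```

```bash
python3 chk.py; python3 - <<'E'
from h import *
save(eyes.capture("wrist"),"w3.png",None,1.5)
E
```

```text
[ 600.10748968 -117.24615757   24.49854972] 1.5049588030149346 7.1 [ 0.1 -9.5 -2.2]
home bore px [252.7 180.6]
[(array([255.21630237, 171.66165756]), array([  53,   52, 2196], dtype=int32))]
```

View pics/w3.png

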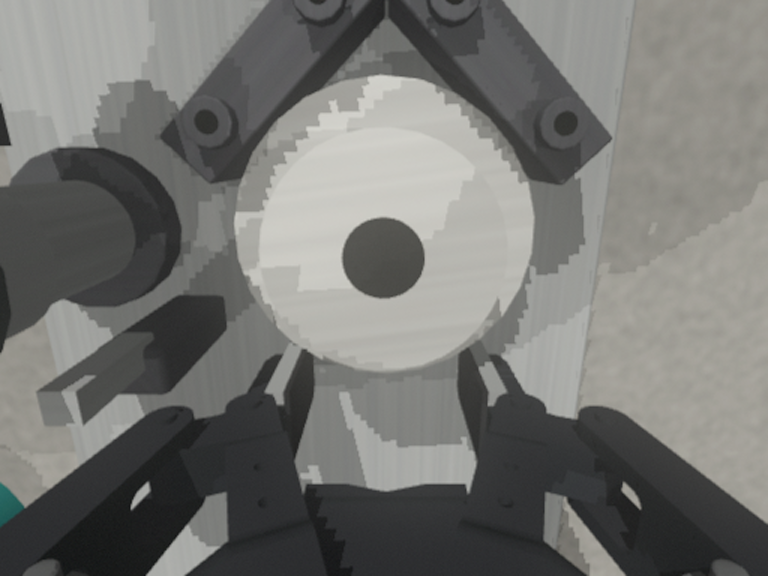

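Flange centre is at (384,225). The left face is about 147 px away and the right face about 152 px, so it touches on the left and is about 1 mm short on the right. I'll nudge it sideways while still pushing.

>>> drive_tool(
  series="0.005 0.006 0 0 0 0 0.6;0.008 0.012 0 0 0 0 0.6;0.012 0.018 0 0 0 0 0.6;0.012 0.018 0 0 0 0 0.6",
)

```text
time_s: 7.55
eef_pos: [601.2, -116.9, 24.1]
ee_rot: [-0.002, 0.73, 0.684, -0.003]
force: [-5.4, -9.9, -1.3]
grip_width: 0.603
```

```bash
python3 chk.py
```

```text
[ 601.23002109 -116.92238257   24.1451345 ] 1.5057565596613927 7.6 [-7.3 -9.4 -0.7]
home bore px [249.4 182.1]
[(array([253.51337868, 172.34104308]), array([  54,   52, 2205], dtype=int32))]
```

>>> drive_tool(
  series="0.01 0.005 0 0 0 0 0.6;0.02 0.01 0 0 0 0 0.6;0.02 0.01 0 0 0 0 0.6;0.02 0 0 0 0 0 0.6;0.02 0 0 0 0 0 0.6",
)

```text
time_s: 8.1
eef_pos: [601.0, -116.6, 24.2]
ee_rot: [-0.001, 0.73, 0.684, -0.004]
force: [-3.9, -13.7, -1.2]
grip_width: 0.598
```

```bash
python3 chk.py; python3 - <<'E'
from h import *
save(eyes.capture("wrist"),"w4.png",(90,0,440,260),2.2)
E
```

```text
[ 600.99493541 -116.616701     24.21054887] 1.5062687972761903 8.15 [ -3.  -13.3  -0.8]
home bore px [250.1 183.3]
[(array([254.02870159, 173.34441913]), array([  53,   52, 2195], dtype=int32))]
```

View pics/w4.png

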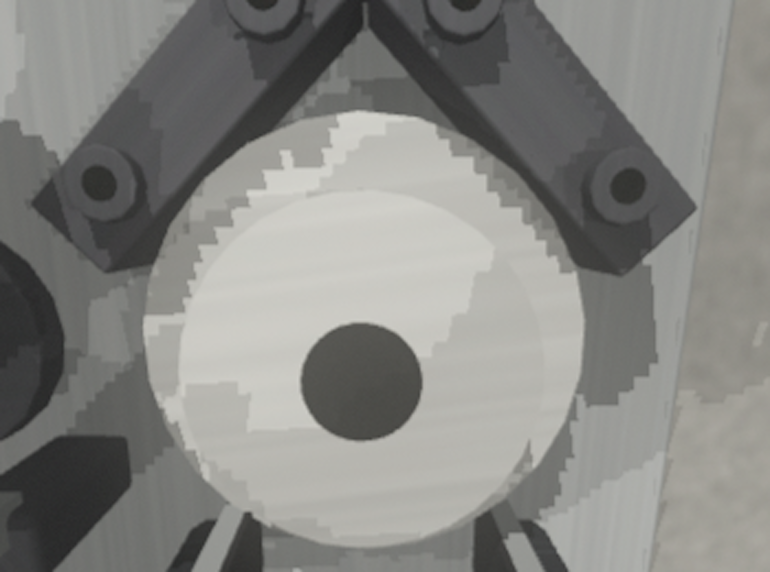

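Flange edges are at 144 and 585 (centre 364.5), the V mid-line is at 364, and the flange meets both faces at (200,175) and (528,170), so the blank is home. Next I retreat straight back, lift, and go to the knob.

>>> drive_tool(
  series="-0.1 0 0 0 0 0 0.6;-0.25 0 0 0 0 0 0.6;-0.25 0 0 0 0 0 0.6",
)

```text
time_s: 8.5
eef_pos: [599.1, -148.8, 24.5]
ee_rot: [-0.001, 0.73, 0.683, -0.004]
force: [-0.2, 1.1, -0.3]
grip_width: 0.595
```

>>> drive_tool(
  series="0 0 -0.4 0 0 0 0.6;0 0 -0.8 0 0 0 0.6;0 0 -1 0 0 0 0.6;0 0 -1 0 0 0 0.6",
)

```text
time_s: 8.9
eef_pos: [601.4, -148.7, 148.6]
ee_rot: [0.002, 0.73, 0.683, -0.002]
force: [-0.6, 0.0, -0.0]
grip_width: 0.605
```

>>> drive_tool(
  series="0.3 -0.2 -0.4 0 0 0 1;0.5 -0.3 -0.8 0 0 0 1;0.8 -0.4 -0.8 0 0 0 1;0.8 -0.4 -0.8 0 0 0 1",
)

```text
time_s: 9.3
eef_pos: [559.5, -45.3, 246.3]
ee_rot: [0.003, 0.729, 0.684, -0.001]
force: [-0.1, 0.1, -0.3]
grip_width: 1.001
```

```bash
sed -i 's/FX=np.array.*/FX=np.array([574.3,-117.2]);FA=-0.067/' h.py; python3 - <<'E'
from h import *
p,a,s=state();print(p,a,s["time_s"],s["force"],s["joints"])
plan(p,a,[516,28,231],1.488,1)
E
```

```text
[559.47548022 -45.29670621 246.34966732] 1.5074028800552322 9.3 [-0.1078086   0.10520081 -0.28635519] [-0.28740597  0.38108469  1.36330327 -0.00456445  1.39196383 -0.22322377]
[ 0.587 -0.4    0.128  0.     0.     0.039]
```

>>> drive_tool(
  series="0.3 -0.2 0.1 0 0 0.04 1;0.59 -0.4 0.13 0 0 0.04 1;0.59 -0.4 0.13 0 0 0.04 1;0.59 -0.4 0.13 0 0 0.04 1",
)

```text
time_s: 9.7
eef_pos: [515.9, 28.6, 229.4]
ee_rot: [0.003, 0.736, 0.677, -0.001]
force: [-0.3, -0.1, -0.2]
grip_width: 1.003
```

```bash
python3 - <<'E'
from h import *
p,a,s=state();print(p,a,s["time_s"],s["ee_rot"])
w=eyes.capture("wrist");save(w,"w5.png",None,1.5);t=eyes.capture("top")
for n in("clamp_knob","knob_top","swing_arm"): print(n,[(np.round(r["rect"]).tolist(),round(r["confidence"],2)) for r in nets.spot_in(n,w)][:3])
print("knob pred px",proj(w,[516,32,156]),"scale",w["fx"])
print("top: blank bore pred (old frame)",proj(t,[601.1,-72.5,65]))
save(t,"t2.png",(210,130,350,250),5)
E
```

```text
[515.90656674  28.55287766 229.35348918] 1.4884213229649104 9.7 [ 0.00288967  0.73561675  0.67739114 -0.00093974]
clamp_knob [([219.0, 155.0, 285.0, 221.0], 0.7), ([221.0, 152.0, 286.0, 288.0], 0.49)]
knob_top [([222.0, 154.0, 288.0, 225.0], 0.82)]
swing_arm [([223.0, 149.0, 288.0, 288.0], 0.56)]
knob pred px (np.float64(257.0531307041679), np.float64(193.31162196975018)) scale 289.2147886703223
top: blank bore pred (old frame) (np.float64(273.17482909427645), np.float64(188.45704440907087))
```

View pics/w5.png

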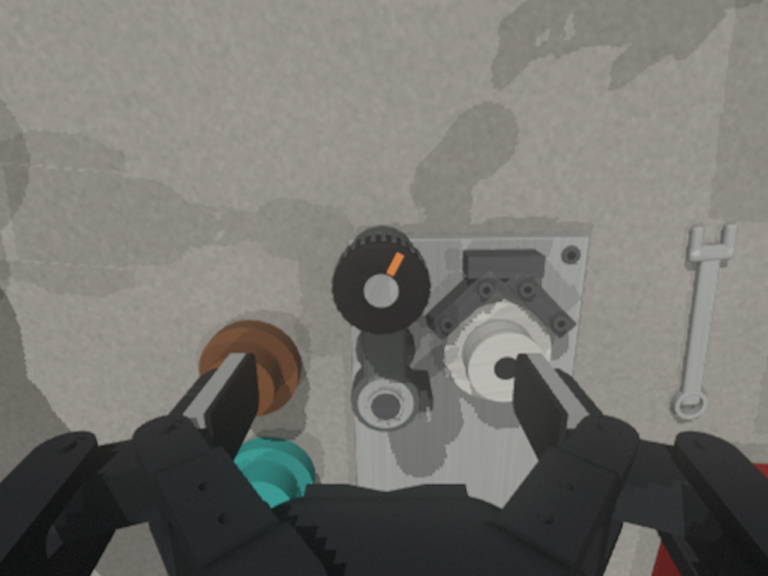

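The knob's top face is centred at (381,291), about 2 mm to -x of my estimate, and the arm is at q≈0.03. Also visible: blank at (505,368) in the V, brown at (250,368), turquoise at (275,480). I'll descend around the knob.

>>> drive_tool(
  series="0.022 -0.016 0 0 0 -0.03 1;0.022 -0.016 0.3 0 0 -0.03 1;0.022 -0.016 0.6 0 0 -0.03 1;0.022 -0.016 0.87 0 0 -0.03 1;0.022 -0.016 0.87 0 0 -0.03 1",
)

```text
time_s: 10.45
eef_pos: [513.1, 29.8, 121.9]
ee_rot: [0.0, 0.731, 0.682, -0.003]
force: [0.5, 0.4, 0.4]
grip_width: 0.998
```

```bash
python3 - <<'E'
from h import *
p,a,s=state();print(p,a,s["time_s"],s["ee_rot"],s["force"])
w=eyes.capture("wrist");save(w,"w6.png",None,1.2)
print(proj(w,[513.8,31.5,156]))
E
```

```text
[513.07336107  29.79804535 121.90832455] 1.5012076440798938 10.45 [ 1.64892660e-04  7.31276866e-01  6.82073869e-01 -3.05866500e-03] [0.50175279 0.44748511 0.44967984]
(np.float64(259.2113427065635), np.float64(274.5650055863348))
```

View pics/w6.png

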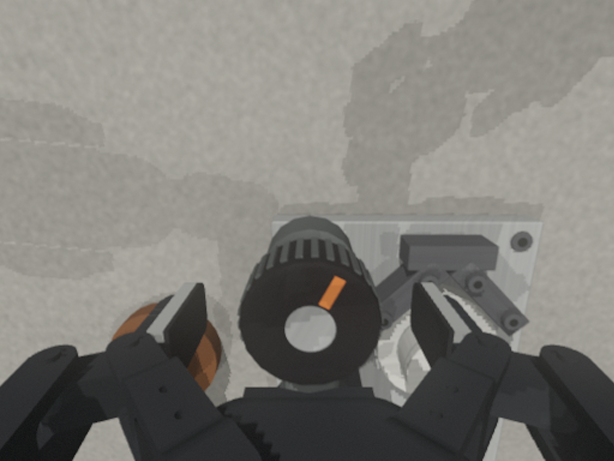

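The knob is centred between the pads (mid ≈309 px, knob 311 px). I'll close to a loose cage and swing in step with the arm.

>>> drive_tool(
  series="0.015 0 0 0 0 0 0.7;0.015 0 0 0 0 0 0.7;0.015 0 0 0 0 0 0.7;0.015 0 0 0 0 0 0.7",
  newtons=20,
)

```text
time_s: 10.9
eef_pos: [515.0, 31.4, 125.4]
ee_rot: [0.003, 0.731, 0.682, -0.001]
force: [-0.1, 0.5, -0.3]
grip_width: 0.697
```

>>> drive_tool(
  series="-0.003 0.063 0 0 0 0.16 0.7;-0.01 0.125 0 0 0 0.32 0.7;-0.023 0.187 0 0 0 0.48 0.7;-0.04 0.248 0 0 0 0.64 0.7;-0.062 0.307 0 0 0 0.8 0.7;-0.062 0.307 0 0 0 0.8 0.7",
)

```text
time_s: 11.5
eef_pos: [551.8, 21.1, 125.7]
ee_rot: [0.003, 0.852, 0.523, -0.0]
force: [-0.1, 0.4, 0.2]
grip_width: 0.698
```

```bash
cat > arc.py <<'E'
from h import *
p,a,s=state();P=fix(-70,50);d=p[:2]-P
print(p,"psi",a,s["time_s"],s["force"].round(1),s["grip_width"],"R",np.hypot(*d),"theta",np.arctan2(d[1],d[0]),"j6",s["joints"][5])
E
python3 arc.py
```

```text
[551.7805433   21.10426218 125.73001867] psi 1.1003089052649553 11.5 [-0.1  0.4  0.2] 0.6984406145273304 R 94.57585860764773 theta 1.0871829911070496 j6 0.30141350857548327
```

>>> drive_tool(
  series="-0.003 0.063 0 0 0 0.16 0.7;-0.01 0.125 0 0 0 0.32 0.7;-0.023 0.187 0 0 0 0.48 0.7;-0.04 0.248 0 0 0 0.64 0.7;-0.062 0.307 0 0 0 0.8 0.7",
)

```text
time_s: 12.0
eef_pos: [580.7, -1.9, 125.8]
ee_rot: [0.002, 0.939, 0.343, -0.0]
force: [-1.7, 2.0, -0.3]
grip_width: 0.701
```

```bash
python3 arc.py; python3 - <<'E'
from h import *
w=eyes.capture("wrist");print([(np.round(r["rect"]).tolist(),round(r["confidence"],2)) for n in("clamp_knob","knob_top") for r in nets.spot_in(n,w)][:4])
E
```

```text
[580.73861872  -1.87408774 125.8345139 ] psi 0.6998689871707258 12.0 [-1.7  2.  -0.3] 0.7006378870794138 R 94.92173423845084 theta 0.694521484760683 j6 0.6702150397224609
[([185.0, 200.0, 306.0, 316.0], 0.68), ([194.0, 199.0, 306.0, 320.0], 0.67)]
```

>>> drive_tool(
  series="-0.003 0.063 0 0 0 0.16 0.7;-0.01 0.125 0 0 0 0.32 0.7;-0.023 0.187 0 0 0 0.48 0.7;-0.04 0.248 0 0 0 0.64 0.7;-0.062 0.307 0 0 0 0.8 0.7",
)

```text
time_s: 12.65
eef_pos: [598.9, -34.6, 126.2]
ee_rot: [0.003, 0.988, 0.151, 0.001]
force: [-1.6, 2.9, -0.8]
grip_width: 0.699
```

>>> drive_tool(
  series="-0.003 0.063 0 0 0 0.16 0.7;-0.01 0.125 0 0 0 0.32 0.7;-0.023 0.187 0 0 0 0.48 0.7;-0.03 0.23 0 0 0 0.6 0.7;-0.035 0.245 0 0 0 0.64 0.7;-0.037 0.255 0 0 0 0.66 0.7",
)

```text
time_s: 13.25
eef_pos: [603.5, -64.7, 126.3]
ee_rot: [0.002, 1.0, -0.012, 0.001]
force: [-0.9, 2.2, -0.5]
grip_width: 0.703
```

```bash
python3 arc.py
```

```text
[603.46242283 -64.65268853 126.29370721] psi -0.023721959458018426 13.25 [-0.9  2.2 -0.5] 0.702846290028149 R 95.67934609571273 theta -0.021186903216428337 j6 1.298172262485261
```

>>> drive_tool(
  series="0 0.025 0 0 0 0.05 0.7;-0.002 0.05 0 0 0 0.09 0.7;-0.003 0.06 0 0 0 0.09 0.7;-0.003 0.06 0 0 0 0.09 0.7",
)

```text
time_s: 13.65
eef_pos: [603.1, -72.1, 126.5]
ee_rot: [0.002, 0.999, -0.034, 0.001]
force: [0.6, 1.0, -0.6]
grip_width: 0.697
```

>>> drive_tool(
  series="0 0.01 0 0 0 0 0.7;0 0.02 0 0 0 0 0.7;0 0.02 0 0 0 0 0.7",
)

```text
time_s: 13.95
eef_pos: [603.1, -74.1, 126.6]
ee_rot: [0.002, 0.999, -0.034, 0.001]
force: [3.1, 4.5, 1.1]
grip_width: 0.699
```

```bash
python3 arc.py
```

```text
[603.08615512 -74.12836433 126.63255634] psi -0.06830554800430949 13.95 [3.1 4.5 1.1] 0.6992067237098344 R 95.97341132832908 theta -0.12014151907719536 j6 1.326652552628595
```

>>> drive_tool(
  series="0 0.015 0 0 0 0 0.7;0 0.03 0 0 0 0 0.7;0 0.03 0 0 0 0 0.7",
)

```text
time_s: 14.25
eef_pos: [603.1, -74.8, 126.7]
ee_rot: [-0.001, 0.999, -0.034, 0.001]
force: [3.0, 16.5, 1.4]
grip_width: 0.697
```

```bash
python3 arc.py; python3 - <<'E'
from h import *
w=eyes.capture("wrist");t=eyes.capture("top");save(w,"w7.png",None,1.2)
for n in("clamp_knob","knob_top"): print([(np.round(r["rect"]).tolist(),round(r["confidence"],2)) for r in nets.spot_in(n,w)][:2])
E
```

```text
[603.0667303  -74.81023202 126.69425536] psi -0.06763106201809901 14.25 [ 3.  16.5  1.4] 0.697411745201176 R 96.03825252919239 theta -0.1272146001778258 j6 1.3205313984699818
[([187.0, 200.0, 305.0, 315.0], 0.69)]
[([194.0, 197.0, 305.0, 317.0], 0.95)]
```

View pics/w7.png

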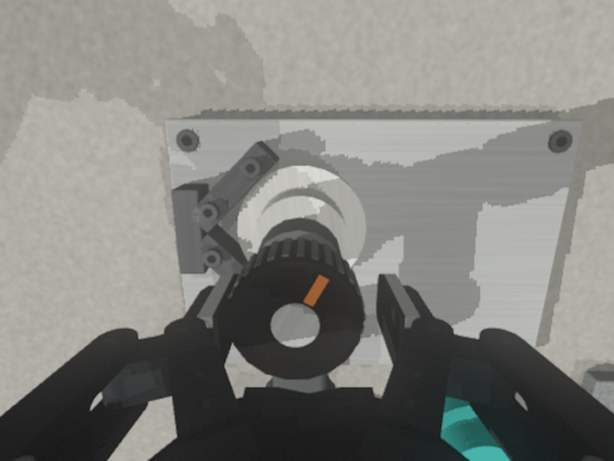

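The arm is on its stop (16 N pushing against it) and the knob hasn't turned, with its mark where it was in the tool frame. I'll centre on the knob, grip it and screw the first stroke.

>>> drive_tool(
  series="-0.004 -0.015 0 0 0 0 0.7;-0.008 -0.03 0 0 0 0 0.7;-0.008 -0.03 0 0 0 0 0;-0.008 -0.03 0 0 0 0 0;-0.008 -0.03 0 0 0 0 0;-0.008 -0.03 0 0 0 0 0",
  newtons=35,
)

```text
time_s: 15.05
eef_pos: [602.3, -70.3, 127.4]
ee_rot: [-0.001, 0.999, -0.034, 0.002]
force: [-0.5, 8.5, 5.6]
grip_width: 0.595
```

>>> drive_tool(
  series="0 0 0.001 0 0 0.28 0;0 0 0.002 0 0 0.56 0;0 0 0.003 0 0 0.84 0;0 0 0.003 0 0 1 0;0 0 0.003 0 0 1 0",
)

```text
time_s: 15.55
eef_pos: [602.3, -69.7, 127.0]
ee_rot: [-0.002, 0.96, -0.281, 0.001]
force: [0.5, 6.3, 0.4]
grip_width: 0.595
```

```bash
python3 arc.py; python3 - <<'E'
from h import *
s=telemetry.sense();print(s["wrist_torque"])
w=eyes.capture("wrist");save(w,"w8.png",(180,180,320,340),4)
o=w["frame"].astype(int);m=(o[:,:,0]>150)&(o[:,:,2]<90)&(o[:,:,0]-o[:,:,1]>50);m[:180]=0;ys,xs=np.nonzero(m);print("mark",xs.mean(),ys.mean(),m.sum(),"knob",[np.round(r["rect"]).tolist() for r in nets.spot_in("knob_top",w)][:1])
E
```

```text
[602.28175789 -69.74487343 127.03491402] psi -0.5693496234726235 15.55 [0.5 6.3 0.4] 0.5954678703236423 R 94.74505519619908 theta -0.07521129843217464 j6 1.828155955280958
[ 0.73908338  0.01009883 -0.04458234]
mark 272.85840707964604 240.17256637168143 226 knob [[202.0, 194.0, 313.0, 316.0]]
```

>>> drive_tool(
  series="0 0 0.001 0 0 0.28 0;0 0 0.002 0 0 0.56 0;0 0 0.003 0 0 0.84 0;0 0 0.003 0 0 1 0;0 0 0.003 0 0 1 0",
)

```text
time_s: 16.15
eef_pos: [602.4, -69.4, 126.7]
ee_rot: [-0.003, 0.86, -0.51, 0.0]
force: [2.0, 4.8, -1.0]
grip_width: 0.602
```

>>> drive_tool(
  series="0 0 0.001 0 0 0.28 0;0 0 0.002 0 0 0.5 0;0 0 0.003 0 0 0.7 0;0 0 0.003 0 0 0.7 0",
)

```text
time_s: 16.55
eef_pos: [602.7, -69.1, 126.4]
ee_rot: [-0.003, 0.758, -0.653, -0.0]
force: [3.3, 4.5, -0.1]
grip_width: 0.598
```

>>> drive_tool(
  series="0 0 0 0 0 0 0.85;0 0 0 0 0 0 0.85;0 0 0 0 0 0 0.85;0 0 0 0 0 -0.28 0.85;0 0 0 0 0 -0.56 0.85;0 0 0 0 0 -0.84 0.85;0 0 0 0 0 -1 0.85",
)

```text
time_s: 17.25
eef_pos: [602.7, -69.4, 126.4]
ee_rot: [-0.003, 0.897, -0.443, 0.001]
force: [-0.4, -0.4, -0.7]
grip_width: 0.849
```

```bash
cat > mk.py <<'E'
from h import *
p,a,s=state();print(p.round(1),"psi",round(a,3),s["time_s"],s["force"].round(1),s["wrist_torque"].round(3),"w",round(s["grip_width"],3),"j6",s["joints"][5].round(3))
w=eyes.capture("wrist");o=w["frame"].astype(int);m=(o[:,:,0]>150)&(o[:,:,2]<90)&(o[:,:,0]-o[:,:,1]>50);m[:180]=0;m[:,:190]=0;m[:,330:]=0;ys,xs=np.nonzero(m)
c=atz(w,xs.mean(),ys.mean(),p[2]+28) if m.sum() else np.zeros(3)
print("mark px",xs.mean().round(),ys.mean().round(),m.sum(),"mark world",c.round(1),"angle world",np.arctan2(c[1]+69.7,c[0]-602.4).round(2))
E
python3 mk.py
```

```text
[602.7 -69.4 126.4] psi -0.918 17.25 [-0.4 -0.4 -0.7] [ 0.011 -0.006 -0.039] w 0.849 j6 2.176
mark px 287.0 251.0 244 mark world [596.9 -84.3 154.4] angle world -1.93
```

>>> drive_tool(
  series="0 0 0 0 0 -0.29 0.85;0 0 0 0 0 -0.58 0.85;0 0 0 0 0 -0.87 0.85;0 0 0 0 0 -1 0.85",
)

```text
time_s: 17.7
eef_pos: [602.6, -69.6, 126.4]
ee_rot: [-0.003, 0.979, -0.205, 0.001]
force: [0.7, 0.1, -0.3]
grip_width: 0.851
```

>>> drive_tool(
  series="0 0 0 0 0 -0.29 0.85;0 0 0 0 0 -0.58 0.85;0 0 0 0 0 -0.87 0.85;0 0 0 0 0 -1 0.85",
)

```text
time_s: 18.1
eef_pos: [602.6, -69.8, 126.5]
ee_rot: [-0.002, 0.999, 0.045, 0.002]
force: [0.1, 1.4, -0.2]
grip_width: 0.847
```

>>> drive_tool(
  series="0 0 0 0 0 -0.29 0.85;0 0 0 0 0 -0.58 0.85;0 0 0 0 0 -0.87 0.85;0 0 0 0 0 -1 0.85",
)

```text
time_s: 18.5
eef_pos: [602.5, -70.1, 126.5]
ee_rot: [-0.001, 0.956, 0.293, 0.002]
force: [0.2, 0.2, -0.1]
grip_width: 0.853
```

>>> drive_tool(
  series="0 0 0 0 0 -0.29 0.85;0 0 0 0 0 -0.58 0.85;0 0 0 0 0 -0.87 0.85;0 0 0 0 0 -1 0.85",
)

```text
time_s: 18.9
eef_pos: [602.5, -70.3, 126.5]
ee_rot: [-0.001, 0.853, 0.521, 0.003]
force: [0.3, 0.2, -0.2]
grip_width: 0.855
```

>>> drive_tool(
  series="0 0 0 0 0 -0.29 0.85;0 0 0 0 0 -0.58 0.85;0 0 0 0 0 -0.87 0.85;0 0 0 0 0 -1 0.85",
)

```text
time_s: 19.3
eef_pos: [602.4, -70.5, 126.5]
ee_rot: [0.0, 0.697, 0.717, 0.003]
force: [-0.3, 0.3, -0.5]
grip_width: 0.848
```

>>> drive_tool(
  series="0 0 0 0 0 -0.29 0.85;0 0 0 0 0 -0.58 0.85;0 0 0 0 0 -0.87 0.85;0 0 0 0 0 -1 0.85",
)

```text
time_s: 19.7
eef_pos: [602.4, -70.8, 126.6]
ee_rot: [0.001, 0.496, 0.868, 0.002]
force: [0.5, -0.0, 0.0]
grip_width: 0.852
```

>>> drive_tool(
  series="0 0 0 0 0 -0.29 0.85;0 0 0 0 0 -0.58 0.85;0 0 0 0 0 -0.87 0.85;0 0 0 0 0 -1 0.85",
)

```text
time_s: 20.1
eef_pos: [602.3, -71.0, 126.6]
ee_rot: [0.001, 0.265, 0.964, 0.002]
force: [-0.3, 0.2, -0.2]
grip_width: 0.853
```

>>> drive_tool(
  series="0 0 0 0 0 -0.29 0.85;0 0 0 0 0 -0.58 0.85;0 0 0 0 0 -0.87 0.85;0 0 0 0 0 -1 0.85",
)

```text
time_s: 20.5
eef_pos: [602.3, -71.2, 126.6]
ee_rot: [0.002, 0.016, 1.0, 0.002]
force: [0.2, 0.9, 0.5]
grip_width: 0.845
```

```bash
python3 mk.py
```

```text
[602.3 -71.2 126.6] psi 3.109 20.5 [0.2 0.9 0.5] [-0.027 -0.043 -0.008] w 0.845 j6 -1.852
mark px 225.0 261.0 240 mark world [597.3 -84.6 154.6] angle world -1.9
```

>>> drive_tool(
  series="0 0 0 0 0 -0.29 0.85;0 0 0 0 0 -0.58 0.85;0 0 0 0 0 -0.87 0.85;0 0 0 0 0 -1 0.85",
)

```text
time_s: 20.95
eef_pos: [602.2, -71.4, 126.6]
ee_rot: [0.002, -0.233, 0.972, 0.001]
force: [-0.5, 1.0, 0.1]
grip_width: 0.852
```

>>> drive_tool(
  series="-0.008 0.008 0 0 0 -0.29 0.85;-0.008 0.008 0 0 0 -0.58 0.85;-0.008 0.008 0.005 0 0 -0.68 0.85;-0.008 0.008 0.005 0 0 -0.68 0;-0.008 0.008 0.005 0 0 -0.68 0;-0.008 0.008 0.005 0 0 -0.68 0;-0.008 0.008 0.005 0 0 -0.68 0",
)

```text
time_s: 21.65
eef_pos: [602.8, -70.2, 126.3]
ee_rot: [0.002, -0.394, 0.919, 0.0]
force: [0.2, -1.4, 2.2]
grip_width: 0.593
```

>>> drive_tool(
  series="0 0 0.001 0 0 0.28 0;0 0 0.002 0 0 0.56 0;0 0 0.003 0 0 0.84 0;0 0 0.003 0 0 1 0;0 0 0.003 0 0 1 0",
)

```text
time_s: 22.15
eef_pos: [602.6, -70.0, 125.9]
ee_rot: [0.002, -0.153, 0.988, 0.001]
force: [-1.0, 1.6, 1.7]
grip_width: 0.597
```

```bash
python3 mk.py
```

```text
[602.6 -70.  125.9] psi -2.834 22.15 [-1.   1.6  1.7] [ 0.139  0.162 -0.067] w 0.597 j6 -2.191
mark px 242.0 241.0 211 mark world [590.9 -80.  153.9] angle world -2.41
```

>>> drive_tool(
  series="0 0 0.001 0 0 0.28 0;0 0 0.002 0 0 0.56 0;0 0 0.003 0 0 0.84 0;0 0 0.003 0 0 1 0;0 0 0.003 0 0 1 0",
)

```text
time_s: 22.7
eef_pos: [602.6, -69.8, 125.5]
ee_rot: [0.002, 0.094, 0.996, 0.002]
force: [-0.9, 1.5, 2.0]
grip_width: 0.6
```

>>> drive_tool(
  series="0 0 0.001 0 0 0.28 0;0 0 0.002 0 0 0.56 0;0 0 0.003 0 0 0.84 0;0 0 0.003 0 0 1 0;0 0 0.003 0 0 1 0",
)

```text
time_s: 23.2
eef_pos: [602.7, -69.6, 125.1]
ee_rot: [0.001, 0.336, 0.942, 0.002]
force: [0.6, 2.0, 0.6]
grip_width: 0.597
```

>>> drive_tool(
  series="0 0 0.001 0 0 0.28 0;0 0 0.002 0 0 0.56 0;0 0 0.003 0 0 0.84 0;0 0 0.003 0 0 1 0;0 0 0.003 0 0 1 0",
)

```text
time_s: 23.7
eef_pos: [602.9, -69.4, 124.8]
ee_rot: [0.001, 0.557, 0.83, 0.003]
force: [2.4, 3.0, -0.7]
grip_width: 0.596
```

>>> drive_tool(
  series="0 0 0.001 0 0 0.28 0;0 0 0.002 0 0 0.56 0;0 0 0.003 0 0 0.84 0;0 0 0.003 0 0 1 0;0 0 0.003 0 0 1 0",
)

```text
time_s: 24.2
eef_pos: [603.1, -69.2, 124.4]
ee_rot: [0.0, 0.744, 0.668, 0.003]
force: [2.7, 2.8, -0.2]
grip_width: 0.599
```

```bash
python3 mk.py
```

```text
[603.1 -69.2 124.4] psi 1.463 24.2 [ 2.7  2.8 -0.2] [ 0.318 -0.422 -0.093] w 0.599 j6 -0.204
mark px 242.0 240.0 239 mark world [597.7 -54.2 152.4] angle world 1.86
```

>>> drive_tool(
  series="0 0 0.001 0 0 0.28 0;0 0 0.002 0 0 0.56 0;0 0 0.003 0 0 0.84 0;0 0 0.003 0 0 1 0;0 0 0.003 0 0 1 0",
)

```text
time_s: 24.75
eef_pos: [603.4, -69.3, 124.0]
ee_rot: [-0.0, 0.885, 0.466, 0.003]
force: [5.6, 0.8, -1.4]
grip_width: 0.6
```

>>> drive_tool(
  series="0 0 0.001 0 0 0.28 0;0 0 0.002 0 0 0.56 0;0 0 0.003 0 0 0.84 0;0 0 0.003 0 0 1 0;0 0 0.003 0 0 1 0",
)

```text
time_s: 25.25
eef_pos: [603.7, -69.6, 123.6]
ee_rot: [-0.001, 0.972, 0.234, 0.003]
force: [5.6, 0.8, -1.9]
grip_width: 0.601
```

>>> drive_tool(
  series="0 0 0.001 0 0 0.28 0;0 0 0.002 0 0 0.56 0;0 0 0.003 0 0 0.84 0;0 0 0.003 0 0 1 0;0 0 0.003 0 0 1 0",
)

```text
time_s: 25.75
eef_pos: [603.8, -69.9, 123.2]
ee_rot: [-0.001, 1.0, -0.012, 0.003]
force: [4.1, -0.7, -1.5]
grip_width: 0.596
```

>>> drive_tool(
  series="0 0 0.001 0 0 0.28 0;0 0 0.002 0 0 0.56 0;0 0 0.003 0 0 0.84 0;0 0 0.003 0 0 1 0;0 0 0.003 0 0 1 0",
)

```text
time_s: 26.25
eef_pos: [603.7, -70.2, 122.9]
ee_rot: [-0.002, 0.967, -0.256, 0.003]
force: [1.9, -1.6, -1.4]
grip_width: 0.597
```

>>> drive_tool(
  series="0 0 0.001 0 0 0.28 0;0 0 0.002 0 0 0.56 0;0 0 0.003 0 0 0.84 0;0 0 0.003 0 0 1 0;0 0 0.003 0 0 1 0",
)

```text
time_s: 26.75
eef_pos: [603.5, -70.4, 122.5]
ee_rot: [-0.002, 0.874, -0.486, 0.002]
force: [1.5, -2.5, -0.1]
grip_width: 0.596
```

```bash
python3 mk.py
```

```text
[603.5 -70.4 122.5] psi -1.014 26.75 [ 1.5 -2.5 -0.1] [-0.343  0.005 -0.067] w 0.596 j6 2.273
mark px 241.0 241.0 255 mark world [615.8 -78.2 150.5] angle world -0.57
```

>>> drive_tool(
  series="0 0 0.001 0 0 0.28 0;0 0 0.002 0 0 0.5 0;0 0 0.003 0 0 0.7 0;0 0 0.003 0 0 0.7 0",
)

```text
time_s: 27.2
eef_pos: [603.2, -70.5, 122.2]
ee_rot: [-0.002, 0.778, -0.628, 0.001]
force: [0.6, -1.6, 1.9]
grip_width: 0.599
```

>>> drive_tool(
  series="0 0 0 0 0 0 0.85;0 0 0 0 0 0 0.85;0 0 0 0 0 0 0.85;0 0 0 0 0 -0.28 0.85;0 0 0 0 0 -0.56 0.85;0 0 0 0 0 -0.84 0.85;0 0 0 0 0 -1 0.85",
)

```text
time_s: 27.9
eef_pos: [603.2, -70.4, 122.2]
ee_rot: [-0.002, 0.911, -0.413, 0.002]
force: [0.3, -0.5, 1.0]
grip_width: 0.852
```

>>> drive_tool(
  series="0 0 0 0 0 -0.29 0.85;0 0 0 0 0 -0.58 0.85;0 0 0 0 0 -0.87 0.85;0 0 0 0 0 -1 0.85",
)

```text
time_s: 28.3
eef_pos: [603.1, -70.3, 122.1]
ee_rot: [-0.002, 0.985, -0.172, 0.002]
force: [0.4, -0.5, 0.7]
grip_width: 0.854
```

>>> drive_tool(
  series="0 0 0 0 0 -0.29 0.85;0 0 0 0 0 -0.58 0.85;0 0 0 0 0 -0.87 0.85;0 0 0 0 0 -1 0.85",
)

```text
time_s: 28.7
eef_pos: [603.1, -70.3, 122.1]
ee_rot: [-0.001, 0.997, 0.08, 0.002]
force: [0.1, -0.0, 0.4]
grip_width: 0.85
```

>>> drive_tool(
  series="0 0 0 0 0 -0.29 0.85;0 0 0 0 0 -0.58 0.85;0 0 0 0 0 -0.87 0.85;0 0 0 0 0 -1 0.85",
)

```text
time_s: 29.1
eef_pos: [603.0, -70.2, 122.1]
ee_rot: [-0.001, 0.945, 0.327, 0.003]
force: [-0.1, -0.6, 0.6]
grip_width: 0.852
```

>>> drive_tool(
  series="0 0 0 0 0 -0.29 0.85;0 0 0 0 0 -0.58 0.85;0 0 0 0 0 -0.87 0.85;0 0 0 0 0 -1 0.85",
)

```text
time_s: 29.5
eef_pos: [603.0, -70.1, 122.1]
ee_rot: [-0.0, 0.833, 0.554, 0.003]
force: [0.3, -0.6, 0.3]
grip_width: 0.852
```

>>> drive_tool(
  series="0 0 0 0 0 -0.29 0.85;0 0 0 0 0 -0.58 0.85;0 0 0 0 0 -0.87 0.85;0 0 0 0 0 -1 0.85",
)

```text
time_s: 29.9
eef_pos: [602.9, -70.1, 122.0]
ee_rot: [0.001, 0.667, 0.745, 0.002]
force: [0.7, 0.1, -0.2]
grip_width: 0.85
```

>>> drive_tool(
  series="0 0 0 0 0 -0.29 0.85;0 0 0 0 0 -0.58 0.85;0 0 0 0 0 -0.87 0.85;0 0 0 0 0 -1 0.85;0 0 0 0 0 -1 0.85",
)

```text
time_s: 30.4
eef_pos: [602.9, -70.0, 122.0]
ee_rot: [0.001, 0.462, 0.887, 0.002]
force: [0.2, -0.0, -0.6]
grip_width: 0.848
```

```bash
python3 mk.py; python3 - <<'E'
from h import *
p,a,s=state();plan(p,a,[602.5,-69.8,p[2]-.5],a,1)
E
```

```text
[602.9 -70.  122. ] psi 2.182 30.4 [ 0.2 -0.  -0.6] [ 0.033  0.021 -0.016] w 0.848 j6 -0.923
mark px 259.0 300.0 229 mark world [612.3 -82.6 150. ] angle world -0.91
[ 0.003 -0.002  0.004  0.     0.    -0.   ]
```

>>> drive_tool(
  series="0.003 -0.002 0 0 0 0 0;0.003 -0.002 0 0 0 0 0;0.003 -0.002 0 0 0 0 0;0.003 -0.002 0 0 0 0 0",
)

```text
time_s: 30.85
eef_pos: [602.8, -69.6, 122.4]
ee_rot: [0.002, 0.463, 0.887, 0.003]
force: [3.3, 3.1, 3.2]
grip_width: 0.595
```

>>> drive_tool(
  series="0 0 0.001 0 0 0.28 0;0 0 0.002 0 0 0.56 0;0 0 0.003 0 0 0.84 0;0 0 0.003 0 0 1 0;0 0 0.003 0 0 1 0",
)

```text
time_s: 31.35
eef_pos: [603.0, -69.4, 122.0]
ee_rot: [0.001, 0.668, 0.744, 0.003]
force: [3.9, 2.2, 0.4]
grip_width: 0.598
```

>>> drive_tool(
  series="0 0 0.001 0 0 0.28 0;0 0 0.002 0 0 0.56 0;0 0 0.003 0 0 0.84 0;0 0 0.003 0 0 1 0;0 0 0.003 0 0 1 0",
)

```text
time_s: 31.85
eef_pos: [603.3, -69.4, 121.7]
ee_rot: [0.0, 0.831, 0.556, 0.004]
force: [3.6, 3.4, 0.4]
grip_width: 0.596
```

>>> drive_tool(
  series="0 0 0.001 0 0 0.28 0;0 0 0.002 0 0 0.56 0;0 0 0.003 0 0 0.84 0;0 0 0.003 0 0 1 0;0 0 0.003 0 0 1 0",
)

```text
time_s: 32.35
eef_pos: [603.5, -69.6, 121.3]
ee_rot: [-0.0, 0.942, 0.335, 0.004]
force: [3.6, 0.6, -0.1]
grip_width: 0.597
```

>>> drive_tool(
  series="0 0 0.001 0 0 0.28 0;0 0 0.002 0 0 0.56 0;0 0 0.003 0 0 0.84 0;0 0 0.003 0 0 1 0;0 0 0.003 0 0 1 0",
)

```text
time_s: 32.85
eef_pos: [603.6, -69.8, 120.9]
ee_rot: [-0.001, 0.996, 0.093, 0.004]
force: [4.1, -0.0, -0.5]
grip_width: 0.599
```

>>> drive_tool(
  series="0 0 0.001 0 0 0.28 0;0 0 0.002 0 0 0.56 0;0 0 0.003 0 0 0.84 0;0 0 0.003 0 0 1 0;0 0 0.003 0 0 1 0",
)

```text
time_s: 33.35
eef_pos: [603.6, -70.1, 120.5]
ee_rot: [-0.002, 0.988, -0.154, 0.003]
force: [2.9, -0.1, 0.3]
grip_width: 0.599
```

```bash
python3 mk.py
```

```text
[603.6 -70.1 120.5] psi -0.31 33.35 [ 2.9 -0.1  0.3] [-0.278 -0.378 -0.023] w 0.599 j6 1.568
mark px 257.0 300.0 206 mark world [587.2 -64.9 148.5] angle world 2.83
```

>>> drive_tool(
  series="0 0 0.001 0 0 0.25 0;0 0 0.002 0 0 0.5 0;0 0 0.002 0 0 0.5 0",
)

```text
time_s: 33.7
eef_pos: [603.5, -70.2, 120.3]
ee_rot: [-0.002, 0.962, -0.274, 0.003]
force: [1.9, 0.2, 1.1]
grip_width: 0.594
```

```bash
python3 mk.py
```

```text
[603.5 -70.2 120.3] psi -0.555 33.7 [1.9 0.2 1.1] [-0.265 -0.255 -0.066] w 0.594 j6 1.814
mark px 257.0 300.0 208 mark world [588.8 -61.3 148.3] angle world 2.59
```

>>> drive_tool(
  series="0 0 0.001 0 0 0.25 0;0 0 0.002 0 0 0.5 0;0 0 0.002 0 0 0.5 0",
)

```text
time_s: 34.05
eef_pos: [602.6, -69.3, 120.0]
ee_rot: [-0.002, 0.922, -0.388, 0.001]
force: [-2.3, 4.3, 3.2]
grip_width: 0.599
```

```bash
python3 mk.py
```

```text
[602.6 -69.3 120. ] psi -0.797 34.05 [-2.3  4.3  3.2] [0.618 0.409 0.798] w 0.599 j6 2.057
mark px 262.0 298.0 204 mark world [589.4 -59.5 148. ] angle world 2.47
```

>>> drive_tool(
  series="0 0 0 0 0 0.2 0;0 0 0 0 0 0.35 0;0 0 0 0 0 0.35 0",
)

```text
time_s: 34.4
eef_pos: [602.3, -68.7, 120.0]
ee_rot: [-0.003, 0.886, -0.464, 0.001]
force: [-0.4, 4.2, 3.2]
grip_width: 0.594
```

```bash
python3 mk.py
```

```text
[602.3 -68.7 120. ] psi -0.965 34.4 [-0.4  4.2  3.2] [0.57  0.219 0.615] w 0.594 j6 2.225
mark px 267.0 296.0 205 mark world [589.5 -59.3 148. ] angle world 2.47
```

The knob's mark no longer moves while the pads slip, and torque rose to about 0.7 N m, so it is at the hard stop. Release, lift and check.

>>> drive_tool(
  series="0 0 0 0 0 0 0.9;0 0 0 0 0 0 0.9;0 0 0 0 0 0 0.9;0 0 0 0 0 0 0.9",
)

```text
time_s: 34.85
eef_pos: [602.3, -69.0, 119.9]
ee_rot: [-0.003, 0.886, -0.464, 0.001]
force: [0.5, 0.8, 0.1]
grip_width: 0.902
```

>>> drive_tool(
  series="0 0 -0.15 0 0 0 0.9;0 0 -0.4 0 0 0 0.9;0 0 -0.75 0 0 0 0.9;0 0 -1 0 0 0 0.9;0 0 -1 0 0 0 0.9",
)

```text
time_s: 35.35
eef_pos: [603.3, -70.0, 244.6]
ee_rot: [-0.003, 0.886, -0.464, 0.005]
force: [-0.1, -0.1, -0.6]
grip_width: 0.9
```

>>> drive_tool(
  series="0 0 0 0 0 -0.28 0.9;0 0 -0.3 0 0 -0.56 0.9;0 0 -0.5 0 0 -0.84 0.9;0 0 -0.5 0 0 -1 0.9;0 0 -0.5 0 0 -1 0.9",
)

```text
time_s: 35.85
eef_pos: [602.6, -70.2, 304.0]
ee_rot: [-0.002, 0.973, -0.23, 0.005]
force: [0.1, -0.4, -0.6]
grip_width: 0.904
```

>>> drive_tool(
  series="-0.3 0 0 0 0 -0.28 0.9;-0.6 0 0 0 0 -0.56 0.9;-0.8 0 0 0 0 -0.8 0.9;-0.8 0 0 0 0 -0.8 0.9;-0.8 0 0 0 0 -0.8 0.9",
)

```text
time_s: 36.35
eef_pos: [516.6, -27.3, 302.6]
ee_rot: [-0.001, 0.999, -0.033, 0.005]
force: [0.1, -0.9, 0.8]
grip_width: 0.9
```

```bash
python3 - <<'E'
from h import *
p,a,s=state();print(p,a,s["time_s"],s["force"].round(1))
w=eyes.capture("wrist");save(w,"w9.png",None,1.5)
for n,q in dict(knob=[*fix(25,50),149],pivot=[*fix(-70,50),112],home=[*fix(25,50),38]).items(): print(n,np.round(np.array(proj(w,q))*1.5))
for n in("hub_blank","clamp_knob","swing_arm"): print(n,[(np.round(np.array(r["rect"])*1.5).tolist(),round(r["confidence"],2)) for r in nets.spot_in(n,w)][:3])
E
```

```text
[516.60146829 -27.34534668 302.58568754] -0.06621814182195512 36.35 [ 0.1 -0.9  0.8]
knob [442. 127.]
pivot [432. 258.]
home [427. 136.]
hub_blank [([377.0, 79.0, 470.0, 185.0], 0.91), ([404.0, 310.0, 485.0, 386.0], 0.83), ([514.0, 303.0, 609.0, 387.0], 0.77)]
clamp_knob [([397.0, 87.0, 481.0, 164.0], 0.85)]
swing_arm [([399.0, 86.0, 482.0, 287.0], 0.73)]
```

View pics/w9.png

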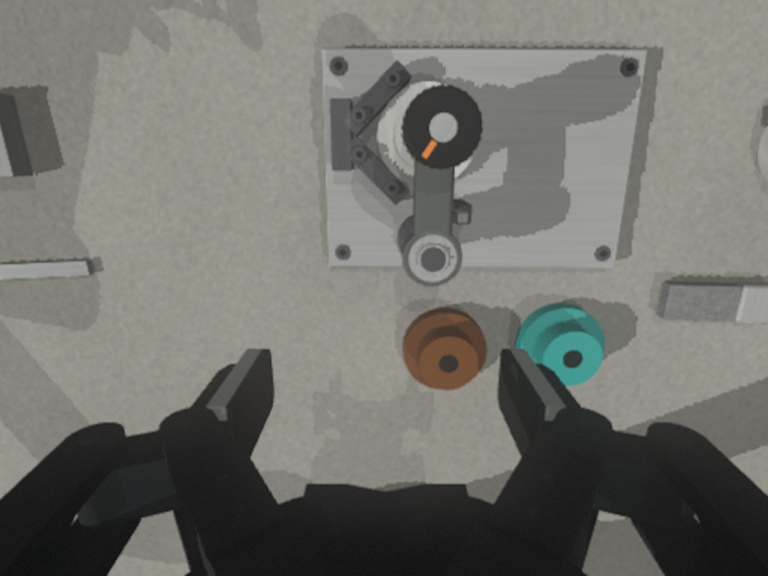

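```bash
python3 - <<'E'
import cv2
f=cv2.imread("pics/w9.png")[30:290,310:500]
cv2.imwrite("pics/w9c.png",cv2.resize(f,None,fx=2.3,fy=2.3,interpolation=cv2.INTER_CUBIC)) 
E
```

```text
(no output)
```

View pics/w9c.png

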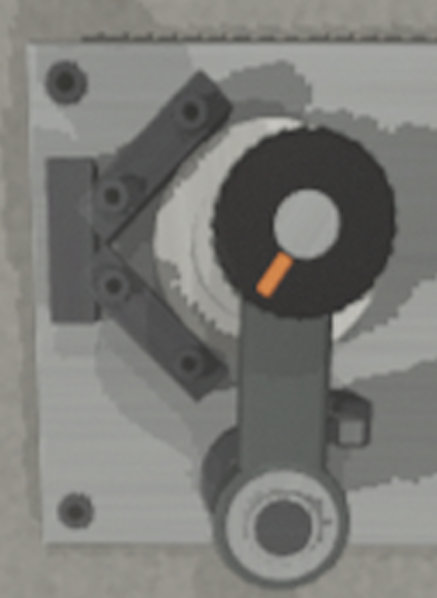

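```bash
python3 - <<'E'
from h import *
w=eyes.capture("wrist")
f=cv2.resize(w["frame"][:,:,::-1],None,fx=1.5,fy=1.5,interpolation=cv2.INTER_CUBIC)[30:220,310:500]
f=cv2.resize(f,None,fx=3.1,fy=3.1,interpolation=cv2.INTER_CUBIC)
def dr(c,r,z,col):
    t=np.linspace(0,2*np.pi,200);pts=[((np.array(proj(w,[*(c+r*np.array([np.cos(k),np.sin(k)])),z]))+.5)*1.5-[310,30])*3.1 for k in t]
    cv2.polylines(f,[np.int32(pts)],True,col,1,cv2.LINE_AA)
h=fix(25,50);dr(h,45,38,(0,0,255));dr(h,30,65,(255,0,0));dr(h,26,149,(0,255,0))
# V inner faces: tangent at 45deg, apex at y+45*sqrt2
ap=np.array([25,50+45*2**.5])
for sx in(-1,1):
  e=ap+68*np.array([sx,-1])/2**.5
  q=[((np.array(proj(w,[*fix(*k),46]))+.5)*1.5-[310,30])*3.1 for k in(ap,e)]
  cv2.line(f,np.int32(q[0]),np.int32(q[1]),(0,255,255),1,cv2.LINE_AA)
cv2.imwrite("pics/ov.png",f);print(f.shape)
E
```

```text
(589, 589, 3)
```

View pics/ov.png

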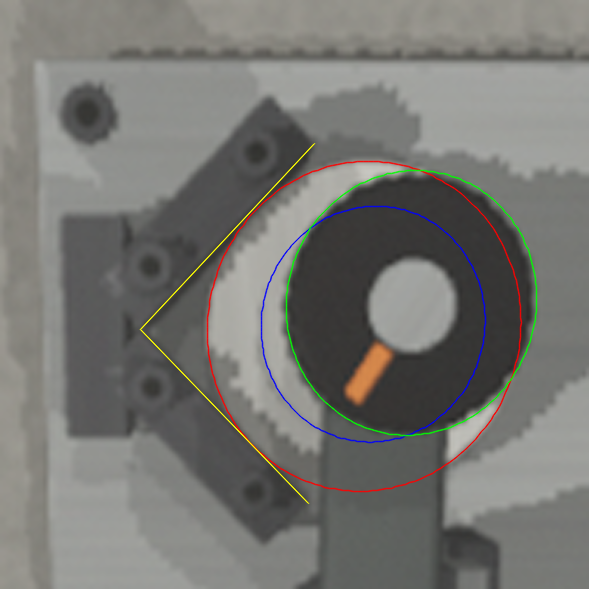

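The overlay of the home flange circle, V faces and closed-knob circle matches the image within about a pixel, and the robot is clear.

```bash
python3 -c "
from h import *
print(ctrl.finish_job(), telemetry.sense()['time_s'])"
```

```text
the job is handed in; nothing more can be done
the job is handed in; nothing more can be done
```

I slid the blank home against both V faces, swung the clamp arm to its stop and screwed the knob down to its hard stop. The job was handed in at about 36 s of the 72 s allowed. `finish_job` reports no verdict, so this rests on my own checks.

- **Blank:** I pushed it low on the flange between two fingers. It first touched only the left V face, with about 1 mm of gap on the right, so I nudged it sideways until both faces touched.
- **Arm:** I swung it with the fingers loosely around the knob and pushed it onto its stop with about 16 N. The knob did not turn during the swing.
- **Knob:** It took three strokes, about 9.5 rad (1.5 turns) in all. At the end the orange mark stopped moving while the pads slipped, and torque rose to 0.6–0.8 N m.

**Last checks:** in the final wrist picture, outlines drawn for the blank at home, the V faces and the closed knob matched the image within about a pixel. The gripper was clear of everything. I did not look directly at the foot under the arm or measure its force.

**Disagreement:** the top camera placed the fixture about 3–4 mm off from where the wrist camera and finger contact did. I worked with the wrist values. I did not measure the objects that were to be left alone. The arm made no contact with them, and those in view looked undisturbed.

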